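# Snap the grease gun onto the drive-side bearing and hold the stroke

### The job

Grease the bearing beside the chain sprocket (not the one beside the handwheel): take the push-type grease gun out of its holder, press its coupler squarely onto that bearing's tilted nipple until it snaps on, then keep pushing the gun's barrel down against its spring, well past half of its stroke. Finish like that, still gripping the gun and holding the stroke, and leave the other things on the bench where they are.

Things in the scene. Friction and masses are not known exactly. Their poses are not given: they have to be found in the camera images.
- gun: Push-type grease gun, nose down in its holder, round, 0.45 kg. Origin: on the axis at the coupler's mouth (nose) with the spring out; z runs up to the rear. Along z: coupler bell, 28 mm wide (mouth 34), 0 to 26 mm; 12 mm tube; plain 36 mm barrel 62 to 176 mm with a 53 mm collar at 104 to 110, resting on the holder's rim; rear stud to 184. Grip the barrel above the collar, e.g. TCP at 136 mm.
- nozzle (a joint): The gun's stroke: how far nozzle and coupler are pushed into the barrel, 0 (spring out) to 0.020 m (stop). The spring pushes back with about 10.5 N at the start of the stroke and 17.5 N at its end, so the coupler's jaws (about 5 to 9 N) snap over a nipple first and the barrel moves down after that. Arms yield 2 to 4 mm under this push: command more than you need.
- coupler_seat (a point): Bottom of the coupler's bore on the gun's axis, 18 mm inside its mouth (z = 18 mm of the gun with the spring out; it moves with the nozzle); the nipple's flat top sits here once snapped on. The bore is 21.6 mm wide, the flared mouth about 27 mm; four spring jaws stand in it 9 mm inside the mouth. z points to the gun's rear.
- coupler_mouth (a point): Centre of the coupler's mouth, the gun's lowest point in its holder; moves with the nozzle.
- nipple_a_top (a point): Button-head grease nipple (steel mushroom) on the pillow block at the drive's +y end; both are alike. This point: centre of the head's flat top, about 158 mm above the table; z points outwards along the nipple, 30 degrees off vertical, leaning to the drive's -x. Head 16 mm wide, 8.5 mm tall; neck 9 mm wide, 11.5 mm long; below it a 19 mm hexagon.
- nipple_b_top (a point): Button-head grease nipple (steel mushroom) on the pillow block at the drive's -y end; both are alike. This point: centre of the head's flat top, about 158 mm above the table; z points outwards along the nipple, 30 degrees off vertical, leaning to the drive's -x. Head 16 mm wide, 8.5 mm tall; neck 9 mm wide, 11.5 mm long; below it a 19 mm hexagon.
- drive: Chain drive unit, fixed: grey steel base with a 35 mm jackshaft along its y axis, 90 mm above the table, in two pillow blocks 170 mm apart (85 mm either side of the centre), a grey belt guard between them and a blue geared motor behind at its +x. About 310 x 345 mm, 165 mm tall at the motor. Origin: on the table under the middle of the shaft.
- sprocket_hub (a point): Centre of the 96 mm steel chain sprocket (toothed disc) on one end of the drive unit's shaft, 150 mm from the unit's middle and 65 mm outside the bearing to be greased. It may be on either end.
- handwheel_hub (a point): Centre of the 105 mm black three-spoke handwheel on the other end of the shaft.
- holder: Fixed upright steel tube, inner diameter 41 mm, outer 48 mm, rim 125 mm above the table, on a 100 x 80 x 8 mm foot; the gun hangs in it by its collar with the mouth 21 mm above the table. Origin: on the table, on the tube's axis.
- spanner: Bystander: open-ended spanner, 190 mm, lying beside the drive unit.
- spray_can: Bystander: upright spray can, 66 mm wide, 190 mm tall; origin at its foot.
- grease_tin: Bystander: white tin with a steel lid, 90 mm wide, 75 mm tall.
- spare_bearing: Bystander: steel ring lying flat, 72 mm wide, 19 mm tall.
- brush: Bystander: hand brush lying on the bench.
- bolt_bin: Bystander: open grey bin of bolts, 150 x 100 x 60 mm.
- spare_hub: Bystander: dark steel hub lying flat, 76 mm wide, 30 mm tall.
Mind the look-alikes: they are no part of the job. What is shaped like the gun but orange is not meant.

How it is judged:
By the outcome, as a careful person would: the job done as asked, in the order asked, and still so for the second after the job is handed in, while the arm keeps its last pose, push and grip.
It also fails if it takes over 42 s, if anything falls off the work surface, if the arm or the gripper's body presses on something with over 40 N, if the wrist force passes 120 N, or if a joint passes its speed limit or range.

### The arm

A 7-joint arm with a two-finger parallel gripper is mounted at the origin on the work surface. World frame = base frame: x ahead of the robot, y to its left, z up, the work surface at z = 0. Lengths are in m, angles in degrees, forces in N, time in s.
With the tool pointing down it reaches from about 0.425 to 0.875 m from the base axis. Payload 4.7 kg.
Tool frame: the origin (TCP) lies between the finger pads, 19 mm behind the fingertips; this is the grasp point; z points along the fingers, y is the line along which they close (so a half turn about z gives the same grasp; the last joint's range is limited). The gripper opens to 87 mm and grips with 3 to 60 N. Pads are 19 mm wide; open, the fingers measure 117 mm over their backs; the gripper's body (75 mm by 190 mm) begins 51 mm behind the grasp point.
Start: joints at [0.808, 18.392, -4.016, 83.108, 1.295, 78.541, -3.26], TCP at [0.65, -0, 0.241] pointing down, gripper open.
Joint ranges: [-163.93, 163.93], [-17.29, 119.83], [-79.2, 71.16], [3.27, 140.29], [-89.18, 269.18], [5.43, 117.66], [-154.24, 154.24]. Speed limits (degrees/s): [147.25, 147.25, 180, 180, 180, 180, 180].

### API

Orientations are given as [roll, pitch, yaw] about the fixed x, y, z axes, in that order (R = Rz(yaw) Ry(pitch) Rx(roll)).
In Python, from cell import sensors, vision, workorder gives the robot as it stands.
- The arm moves only by the tool drive_tool, never from a script. Its argument "moves" is a list of rows, each an object of numbers: "x", "y", "z": the shift along the tool's x, y, z in mm; "rx", "ry", "rz": the turn, a rotation vector about the tool's x, y, z in rad; "fingers": the closure, from -1 (fully open) to 1 (shut). In form: [{"x": .., "y": .., "z": .., "rx": .., "ry": .., "rz": .., "fingers": ..}, ...]. A call has 1 to 20 rows; each row is the pose to reach, as a shift and turn from the pose commanded when the call began, along the tool's axes at that moment; what a row does not reach only later rows make up. A row lasts 1/8 s, in which the tool goes at most 62.5 mm and 10.7 degrees, less where a joint would pass 70% of its speed; a pose out of reach is approached as far as the arm can. A call with a gripper value outside its range is refused whole. The fingers move at their own pace and stop on an object; "force" is the grip in N (left out, the last holds). Time passes only in rows, so rows that repeat a pose let the fingers close. It gives the time, the measured TCP pose, the force, the opening and the grip force at its end, in the units of the state.
- sensors.get_obs(): the state, without advancing time (a new reading comes with each control period).
- vision.read_camera(name): name is "scene" or "side" or "wrist"; returns a dict with "image" (384x512x3 uint8, red, green, blue), "fx", "fy", "cx", "cy" (pixels), "R" (3x3) and "t" (3): a world point X has camera coordinates R X + t. Camera axes: x right, y down, z forward; pixel columns grow to the right and rows downward; lengths in m; the calibration is good to about 2 mm. A picture is of the moment at which its call begins. There is no depth.
- workorder.sign_off(): hands the job in; it is judged then, once.
The state is a dict: "time_s": time; "qpos": joint angles; "joint_velocities": joint speeds; "effort": joint torques, N m; "tool_pos": TCP position; "tool_rot": TCP orientation; "force": force on the tool from outside, world axes, zero at the start; "wrist_torque": the same for the moment, N m; "grip_width": finger opening in m; "grasp_force": force on a finger pad.
Only numpy, scipy, OpenCV 4.12 (cv2) and the standard library are available. Lean on these libraries where they do the work, as an engineer would, in place of code of your own. Each camera call takes 0.05 s, during which the arm holds its last target. There are 200 camera calls.

## Working session

There is one attempt and no reset: what is moved stays moved. The work goes in short steps, Python scripts to look and compute and a tool call to move; the robot and the scene stay as the last step left them, time stands still between calls to the robot, and variables do not carry over. Pictures are saved under pics/ and viewed, at most 13 in all, crops included, and the job is handed in when it is done.

Besides the shell and the picture viewer there is one more tool, called after ">>>" by a JSON object that holds its "fn" and its "kwargs", one argument or row to a line. drive_tool: Moves the arm, as the interface text tells. Its arguments: {"type":"object","properties":{"moves":{"type":"array"},"force":{"type":"number"}},"required":["moves"]}

```bash
mkdir -p pics
cat > h.py <<'E'
import numpy as np, cv2, json, os
from cell import sensors, vision, workorder
from scipy.spatial.transform import Rotation as Ro
def snap(n,f):
    c=vision.read_camera(n); cv2.imwrite('pics/'+f+'.png',c['image'][:,:,::-1])
    np.savez('pics/'+f+'.npz',**{k:np.array(c[k]) for k in c}); return c
def load(f): return np.load('pics/'+f+'.npz')
def ray(c,u,v):
    d=np.array([(u-c['cx'])/c['fx'],(v-c['cy'])/c['fy'],1.]); R=c['R']; return -R.T@c['t'], R.T@d/np.linalg.norm(d)
def onz(c,u,v,z):
    o,d=ray(c,u,v); return o+d*(z-o[2])/d[2]
def tri(*r):
    A=np.zeros((3,3));b=np.zeros(3)
    for o,d in r: P=np.eye(3)-np.outer(d,d);A+=P;b+=P@o
    x=np.linalg.solve(A,b); return x,[1e3*np.linalg.norm((np.eye(3)-np.outer(d,d))@(x-o)) for o,d in r]
def proj(c,X):
    p=np.asarray(X)@c['R'].T+c['t']; return np.stack([c['fx']*p[...,0]/p[...,2]+c['cx'],c['fy']*p[...,1]/p[...,2]+c['cy']],-1)
E
python3 - <<'E'
from h import *
a=snap('scene','s0');b=snap('side','d0');w=snap('wrist','w0')
for c in(a,b,w): print(-c['R'].T@c['t'],c['R'][2],c['fx'])
cv2.imwrite('pics/m0.png',cv2.resize(np.vstack([a['image'],b['image']])[:,:,::-1],(400,600)))
print(sensors.get_obs())
E
```

```text
[ 1.62064993 -0.15745186  1.55595204] [-0.60392858  0.1024793  -0.79042284] 484.50947588211733
[ 0.98978555 -1.02337495  1.15818983] [-0.29403898  0.67445676 -0.67723641] 456.1886997704957
[0.65095465 0.07872936 0.38416624] [-0.00104386 -0.28491617 -0.95855187] 303.0066092744829
{'time_s': 0.15, 'qpos': array([ 0.80691366, 18.42964169, -4.01454092, 83.16052378,  1.29514497,
       78.54184507, -3.26007932]), 'joint_velocities': array([-0.04626436, -0.18893092,  0.01282336, -0.14946234,  0.02711696,
       -0.03046726,  0.06436433]), 'effort': array([ 2.16972071e-04, -4.91794288e+01, -4.04079035e-01, -3.12878716e+01,
       -6.39387709e-02,  4.04033612e-02,  9.90178205e-05]), 'tool_pos': array([ 6.49590098e-01, -4.72272931e-05,  2.40394082e-01]), 'tool_rot': array([-1.79913214e+02,  5.65913123e-03,  9.00015309e+01]), 'force': array([-0.14359646,  0.6686673 ,  0.23968217]), 'wrist_torque': array([-0.01520147,  0.01071305, -0.03902119]), 'grasp_force': 0.0, 'grip_width': 0.08714167626882882}
```

View pics/s0.png

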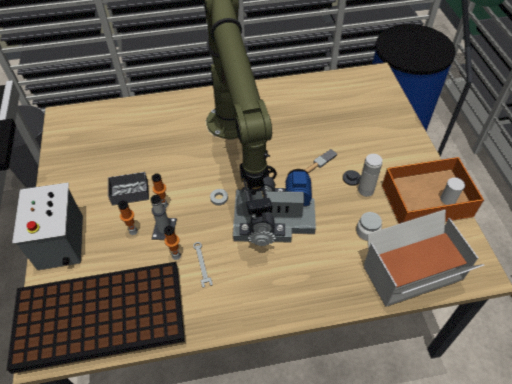

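View pics/d0.png

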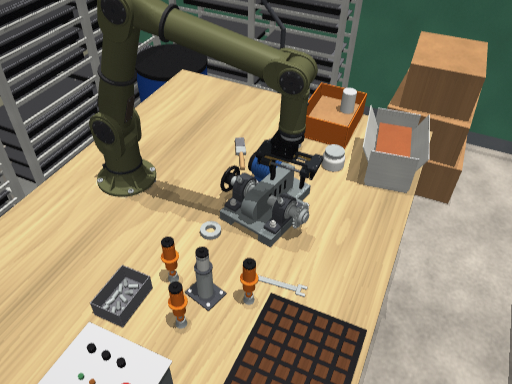

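The sprocket is on the drive's far end (scene ~(262,236), side ~(297,213)), and the handwheel is on the near end. The motor lies at world +y, so the nipples lean to about -y. The grey gun stands in its holder at scene ~(160,213), side ~(204,270), with orange look-alikes around it. I'll zoom in next.

Run:
```python
from h import *
a=cv2.imread('pics/s0.png')[165:265,105:190];b=cv2.imread('pics/d0.png')[225:335,140:270]
A=cv2.resize(a,(425,500),interpolation=cv2.INTER_CUBIC);B=cv2.resize(b,None,fx=4.5,fy=4.5,interpolation=cv2.INTER_CUBIC)
B=cv2.resize(b,(375,317),interpolation=cv2.INTER_CUBIC)
m=np.zeros((500,800,3),np.uint8);m[:,:425]=A;m[:317,425:]=B;cv2.imwrite('pics/c1.png',m)
```

```text
(no output)
```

View pics/c1.png

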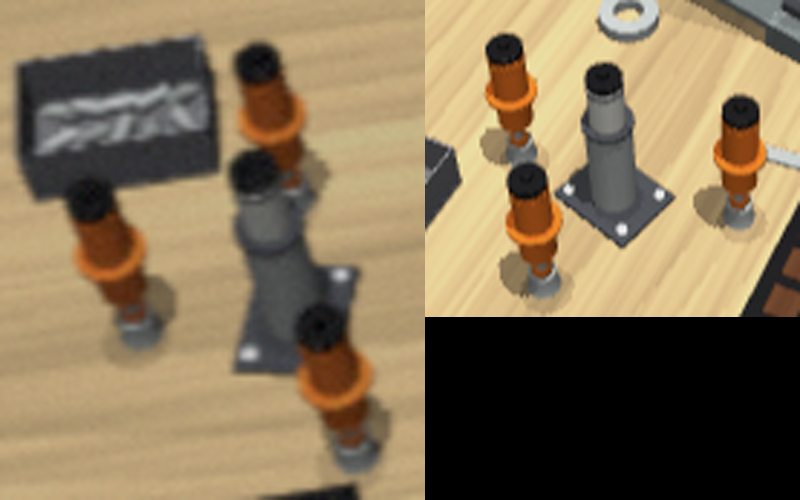

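Crop: the gun's black top is at scene (156,199), side (202,252). The three orange guns' tops are at scene (156.5,177.5), (123,205), (169,230).

Run:
```python
from h import *
a=load('s0');b=load('d0')
S=lambda x,y:(105+x/5,165+y/5); D=lambda x,y:(140+(x-425)/2.885,225+y/2.885)
for n,s,d in [('gun',(255,168),(604,76)),('collar',(271,230),(609,122)),('o1',(259,60),(505,46)),('o2',(91,198),(528,180)),('o3',(322,325),(741,112))]:
    print(n,*tri(ray(a,*S(*s)),ray(b,*D(*d))))
bolts=[(249,353),(341,275)];
print([onz(a,*S(*p),.008) for p in bolts],[onz(b,*D(*p),.01) for p in [(568,189),(659,194),(622,229)]])
```

```text
gun [ 0.53400327 -0.33593557  0.19235019] [np.float64(0.9806532275302515), np.float64(0.9806532275304485)]
collar [ 0.53605776 -0.33652176  0.12245912] [np.float64(0.4213763855969741), np.float64(0.42137638559694734)]
o1 [ 0.41693118 -0.32982823  0.1720368 ] [np.float64(1.1229477565761719), np.float64(1.1229477565763677)]
o2 [ 0.52138471 -0.45577646  0.1701487 ] [np.float64(1.5212581382457653), np.float64(1.521258138245744)]
o3 [ 0.66162068 -0.30180582  0.16935635] [np.float64(1.859435643745855), np.float64(1.8594356437460355)]
[array([ 0.56253348, -0.37447562,  0.008     ]), array([ 0.50382942, -0.30000461,  0.008     ])] [array([ 0.4909116 , -0.35676916,  0.01      ]), array([ 0.5795482 , -0.32169779,  0.01      ]), array([ 0.56541653, -0.37553326,  0.01      ])]
```

>>> {"fn": "drive_tool", "kwargs": {
  "moves": [
    {"z": -50, "fingers": -1},
    {"x": -50, "y": -20, "z": -50},
    {"x": -100, "y": -40, "z": -50},
    {"x": -150, "y": -60, "z": -50},
    {"x": -200, "y": -75, "z": -50},
    {"x": -250, "y": -90, "z": -50},
    {"x": -300, "y": -105, "z": -50},
    {"x": -336, "y": -115, "z": -50},
    {"x": -336, "y": -115, "z": -50},
    {"x": -336, "y": -115, "z": -50},
    {"x": -336, "y": -115, "z": -50}
  ]
}}

```text
invalid input at $.moves[0]: expected keys x, y, z, rx, ry, rz, fingers
```

Run:
```python
from h import *
a=snap('scene','s1');b=snap('side','d1');w=snap('wrist','w1')
o=sensors.get_obs();print(o['time_s'],o['tool_pos'],o['tool_rot'],o['qpos'])
print(proj(w,[.535,-.336,.205]),proj(w,[.535,-.336,.125]))
r=lambda i,x0,x1,y0,y1,s:cv2.resize(i[y0:y1,x0:x1,::-1],s,interpolation=cv2.INTER_CUBIC)
A=r(a['image'],220,330,155,255,(440,400)); B=r(b['image'],210,330,140,250,(400,367))
m=np.zeros((600,800,3),np.uint8);m[:300,:330]=cv2.resize(A,(330,300));
m=np.zeros((600,800,3),np.uint8);m[:364,:400]=cv2.resize(A,(400,364));m[:367,400:]=B;m[368:,:310]=cv2.resize(w['image'][:,:,::-1],(310,232));cv2.imwrite('pics/c2.png',m)
```

```text
0.3 [ 6.49847959e-01 -5.66895112e-05  2.40899229e-01] [-1.79965393e+02  5.00563922e-03  9.00001345e+01] [ 0.80847162 18.40980795 -4.01518756 83.12856362  1.29613206 78.54146382
 -3.26001648]
[133.5675563  550.71729539] [158.83251619 456.38613188]
```

View pics/c2.png

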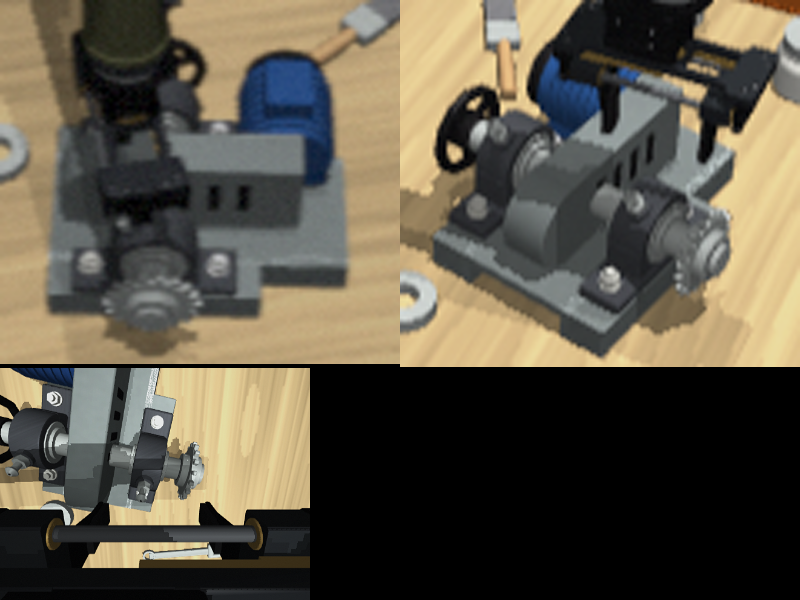

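The moves need all the keys. The arm still hides the drive in the scene view. The side view shows nipple B at crop ~(635,203) and nipple A at ~(525,135). I'll resend the move.

>>> {"fn": "drive_tool", "kwargs": {
  "moves": [
    {"x": 0, "y": 0, "z": -50, "rx": 0, "ry": 0, "rz": 0, "fingers": -1},
    {"x": -50, "y": -20, "z": -50, "rx": 0, "ry": 0, "rz": 0, "fingers": -1},
    {"x": -100, "y": -40, "z": -50, "rx": 0, "ry": 0, "rz": 0, "fingers": -1},
    {"x": -150, "y": -60, "z": -50, "rx": 0, "ry": 0, "rz": 0, "fingers": -1},
    {"x": -200, "y": -75, "z": -50, "rx": 0, "ry": 0, "rz": 0, "fingers": -1},
    {"x": -250, "y": -90, "z": -50, "rx": 0, "ry": 0, "rz": 0, "fingers": -1},
    {"x": -300, "y": -105, "z": -50, "rx": 0, "ry": 0, "rz": 0, "fingers": -1},
    {"x": -336, "y": -115, "z": -50, "rx": 0, "ry": 0, "rz": 0, "fingers": -1},
    {"x": -336, "y": -115, "z": -50, "rx": 0, "ry": 0, "rz": 0, "fingers": -1},
    {"x": -336, "y": -115, "z": -50, "rx": 0, "ry": 0, "rz": 0, "fingers": -1},
    {"x": -336, "y": -115, "z": -50, "rx": 0, "ry": 0, "rz": 0, "fingers": -1}
  ]
}}

```text
time_s: 1.68
tool_pos: [0.536, -0.3342, 0.2913]
tool_rot: [180.0, -0.0, 90.2]
force: [0.1, 0.2, 0.5]
grip_width: 0.0872
grasp_force: 0.0
```

Run:
```python
from h import *
a=snap('scene','s1');b=snap('side','d1');w=snap('wrist','w1')
o=sensors.get_obs();print(o['time_s'],o['tool_pos'],o['tool_rot'],o['qpos'])
print(proj(w,[.535,-.336,.205]),proj(w,[.535,-.336,.125]))
r=lambda i,x0,x1,y0,y1,s:cv2.resize(i[y0:y1,x0:x1,::-1],s,interpolation=cv2.INTER_CUBIC)
m=np.zeros((600,800,3),np.uint8)
m[:400,:400]=r(a['image'],230,300,180,250,(400,400))
m[:400,400:]=r(b['image'],220,310,155,245,(400,400))
m[400:,:266]=cv2.resize(w['image'][:,:,::-1],(266,200))
cv2.imwrite('pics/c3.png',m)
```

```text
1.825 [ 0.53562417 -0.33484216  0.29135463] [ 1.79983932e+02 -1.11226276e-02  9.01147565e+01] [23.53716358 14.98737015  7.5486064  81.90134348 -1.97844475 83.23133234
 31.17955411]
[251.84124659 203.31670137] [252.38698271 178.41178188]
```

View pics/c3.png

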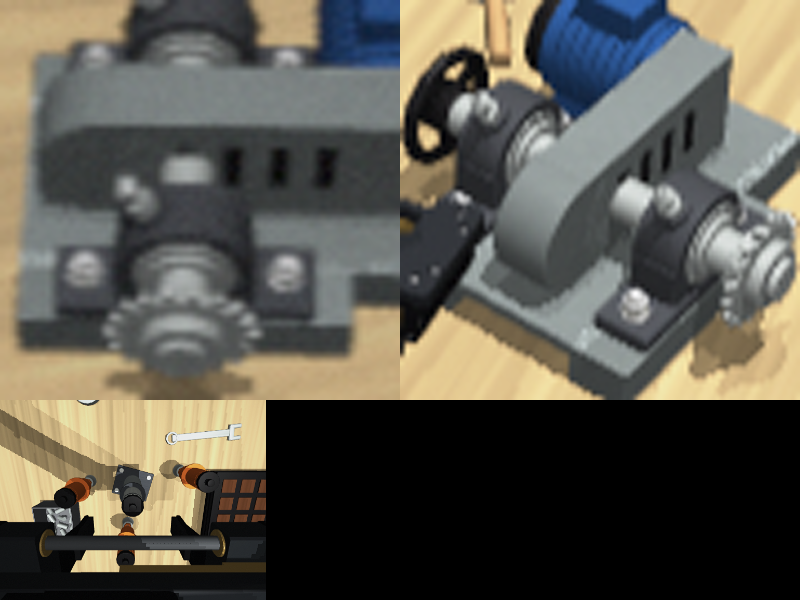

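Run:
```python
from h import *
r=lambda f,x0,x1,y0,y1:cv2.resize(cv2.imread('pics/'+f+'.png')[y0:y1,x0:x1],(400,300),interpolation=cv2.INTER_CUBIC)
# each 40x30 ->10x ; 
m=np.vstack([np.hstack([r('s1',232,272,195,225),r('d1',340-90,380-90,180,210)]),np.hstack([r('w0',190,270,170,230),r('w0',0,80,125,185)])])
cv2.imwrite('pics/c4.png',m)
m=np.hstack([r('w1',220,300,170,230),r('d1',225,265,168,198)]);cv2.imwrite('pics/c5.png',m)
```

```text
(no output)
```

View pics/c4.png

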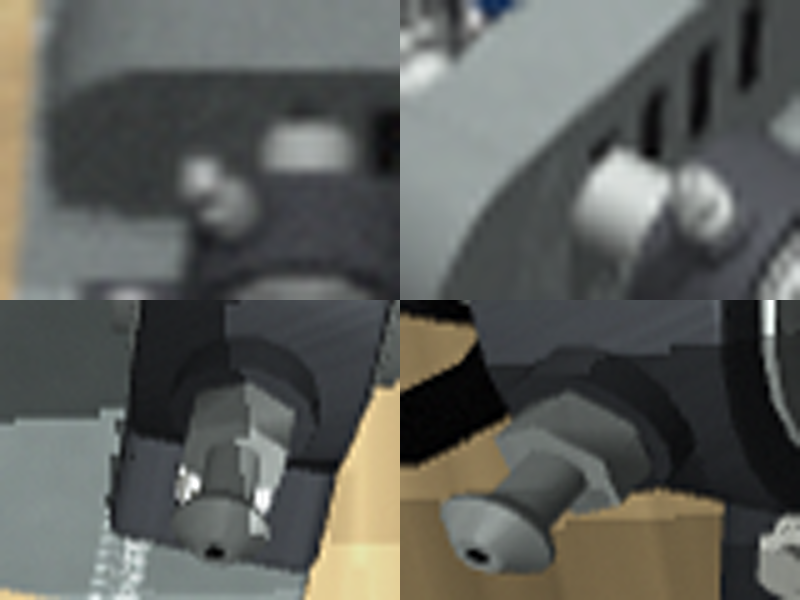

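View pics/c5.png

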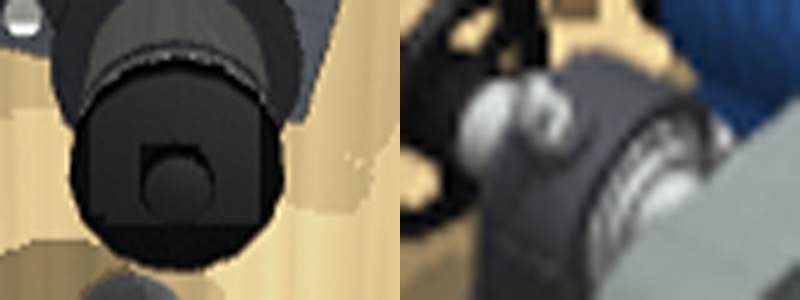

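Crops: nipple B's top is at wrist-0 (232.2,219.8), scene ~(251.3,211.8), side ~(280.8,200.3). Nipple A's top is at wrist-0 (15.6,175.4), side (239.1,179.8). The gun's stud top is at wrist-1 (255.6,207.6) and its cap rim centre at (255,203.6).

Run:
```python
from h import *
a=load('s1');b=load('d1');w0=load('w0');w1=load('w1')
print('gun',onz(w1,255.6,207.6,.205),onz(w1,255,203.6,.197), tri(ray(w1,255.6,207.6),ray(load('s0'),156,199),ray(load('d0'),202,251.5)))
rb=[ray(w0,232.2,219.8),ray(a,251.3,211.8),ray(b,280.8,200.3)]
B=tri(*rb);A=tri(ray(w0,15.6,175.4),ray(b,239.1,179.8))
print('B',B,'A',A); print('z158',onz(w0,232.2,219.8,.158),onz(w0,15.6,175.4,.158))
for P in (onz(w0,15.6,175.4,.158)-onz(w0,232.2,219.8,.158),A[0]-B[0]): print(np.linalg.norm(P),np.degrees(np.arctan2(P[1],P[0]))-90)
print([onz(c,*p,.158) for c,p in((a,(251.3,211.8)),(b,(280.8,200.3)))])
```

```text
gun [ 0.53803245 -0.33965257  0.205     ] [ 0.53756882 -0.33902946  0.197     ] (array([ 0.53769709, -0.3392088 ,  0.1970462 ]), [np.float64(3.1592229113447825), np.float64(3.9733792694146683), np.float64(1.1905876772855728)])
B (array([ 0.63428943, -0.01342204,  0.1566689 ]), [np.float64(1.9059883833481488), np.float64(5.0032133879869765), np.float64(6.091048931180409)]) A (array([0.46927769, 0.02125084, 0.15314755]), [np.float64(4.8703150136644355), np.float64(4.870315013664466)])
z158 [ 0.63281731 -0.014089    0.158     ] [0.4670569  0.02263333 0.158     ]
0.1697794011864649 77.50852426102139
0.16865195934632413 78.13342974014162
[array([ 0.62991017, -0.01080447,  0.158     ]), array([ 0.64083244, -0.01946607,  0.158     ])]
```

>>> {"fn": "drive_tool", "kwargs": {
  "moves": [
    {"x": -4, "y": 1, "z": 40, "rx": 0, "ry": 0, "rz": 0, "fingers": -1},
    {"x": -4, "y": 1, "z": 80, "rx": 0, "ry": 0, "rz": 0, "fingers": -1},
    {"x": -4, "y": 1, "z": 110, "rx": 0, "ry": 0, "rz": 0, "fingers": -1},
    {"x": -4, "y": 1, "z": 133, "rx": 0, "ry": 0, "rz": 0, "fingers": -1},
    {"x": -4, "y": 1, "z": 133, "rx": 0, "ry": 0, "rz": 0, "fingers": -1},
    {"x": -4, "y": 1, "z": 133, "rx": 0, "ry": 0, "rz": 0, "fingers": -1}
  ]
}}

```text
time_s: 2.58
tool_pos: [0.5368, -0.3401, 0.1595]
tool_rot: [179.9, 0.0, 90.0]
force: [0.0, -0.3, 0.6]
grip_width: 0.0872
grasp_force: 0.0
```

>>> {"fn": "drive_tool", "kwargs": {
  "moves": [
    {"x": 0, "y": 0, "z": 0, "rx": 0, "ry": 0, "rz": 0, "fingers": 1},
    {"x": 0, "y": 0, "z": 0, "rx": 0, "ry": 0, "rz": 0, "fingers": 1},
    {"x": 0, "y": 0, "z": 0, "rx": 0, "ry": 0, "rz": 0, "fingers": 1},
    {"x": 0, "y": 0, "z": 0, "rx": 0, "ry": 0, "rz": 0, "fingers": 1},
    {"x": 0, "y": 0, "z": 0, "rx": 0, "ry": 0, "rz": 0, "fingers": 1},
    {"x": 0, "y": 0, "z": 0, "rx": 0, "ry": 0, "rz": 0, "fingers": 1},
    {"x": 0, "y": 0, "z": 0, "rx": 0, "ry": 0, "rz": 0, "fingers": 1},
    {"x": 0, "y": 0, "z": 0, "rx": 0, "ry": 0, "rz": 0, "fingers": 1}
  ],
  "force": 60
}}

```text
time_s: 3.58
tool_pos: [0.5361, -0.34, 0.1582]
tool_rot: [180.0, 0.0, 90.0]
force: [0.6, -0.5, -1.1]
grip_width: 0.0352
grasp_force: 60.0
```

>>> {"fn": "drive_tool", "kwargs": {
  "moves": [
    {"x": 0, "y": 0, "z": -15, "rx": 0, "ry": 0, "rz": 0, "fingers": 1},
    {"x": 0, "y": 0, "z": -40, "rx": 0, "ry": 0, "rz": 0, "fingers": 1},
    {"x": 0, "y": 0, "z": -70, "rx": 0, "ry": 0, "rz": 0, "fingers": 1},
    {"x": 0, "y": 0, "z": -100, "rx": 0, "ry": 0, "rz": 0, "fingers": 1},
    {"x": 0, "y": 0, "z": -130, "rx": 0, "ry": 0, "rz": 0, "fingers": 1},
    {"x": 0, "y": 0, "z": -160, "rx": 0, "ry": 0, "rz": 0, "fingers": 1},
    {"x": 0, "y": 0, "z": -185, "rx": 0, "ry": 0, "rz": 0, "fingers": 1},
    {"x": 0, "y": 0, "z": -185, "rx": 0, "ry": 0, "rz": 0, "fingers": 1},
    {"x": 0, "y": 0, "z": -185, "rx": 0, "ry": 0, "rz": 0, "fingers": 1},
    {"x": 0, "y": 0, "z": -185, "rx": 0, "ry": 0, "rz": 0, "fingers": 1}
  ]
}}

```text
time_s: 4.82
tool_pos: [0.5354, -0.3396, 0.3413]
tool_rot: [-179.8, -0.1, 90.0]
force: [0.2, -0.1, -5.6]
grip_width: 0.0348
grasp_force: 60.0
```

Run:
```python
from h import *
o=sensors.get_obs();print(o['time_s'],o['tool_pos'],o['tool_rot'],o['force'])
# preapproach: seat 60mm off nipple B top
n=np.array([-.108,-.488,.866]);n/=np.linalg.norm(n)
B=np.array([.6335,-.0138,.158])
z=-n; y=np.array([.976,-.216,0]);y/=np.linalg.norm(y);x=np.cross(y,z)
Rt=np.stack([x,y,z],1);T=B+n*(.137-.018+.065)
R0=Ro.from_euler('xyz',o['tool_rot'],degrees=True)
rel=(R0.inv()*Ro.from_matrix(Rt))
print(T,R0.inv().apply(T-o['tool_pos'])*1e3,rel.as_rotvec(),np.degrees(rel.magnitude()))
```

```text
4.825 [ 0.53541265 -0.33960098  0.3413215 ] [-1.79836626e+02 -9.35942130e-02  9.00013195e+01] [ 0.22356674 -0.0524365  -5.63730495]
[ 0.61362565 -0.1036026   0.31736281] [235.95712779  78.28753252  24.12104146] [-0.05995315  0.52003799  0.21201971] 32.36000753197985
```

>>> {"fn": "drive_tool", "kwargs": {
  "moves": [
    {"x": 25, "y": 8, "z": -5, "rx": -0.009, "ry": 0.078, "rz": 0.032, "fingers": 1},
    {"x": 60, "y": 20, "z": -10, "rx": -0.018, "ry": 0.156, "rz": 0.064, "fingers": 1},
    {"x": 95, "y": 32, "z": -10, "rx": -0.027, "ry": 0.234, "rz": 0.095, "fingers": 1},
    {"x": 130, "y": 43, "z": -10, "rx": -0.036, "ry": 0.312, "rz": 0.127, "fingers": 1},
    {"x": 165, "y": 55, "z": -5, "rx": -0.045, "ry": 0.39, "rz": 0.159, "fingers": 1},
    {"x": 200, "y": 66, "z": 5, "rx": -0.054, "ry": 0.468, "rz": 0.191, "fingers": 1},
    {"x": 225, "y": 75, "z": 15, "rx": -0.06, "ry": 0.52, "rz": 0.212, "fingers": 1},
    {"x": 236, "y": 78, "z": 24, "rx": -0.06, "ry": 0.52, "rz": 0.212, "fingers": 1},
    {"x": 236, "y": 78, "z": 24, "rx": -0.06, "ry": 0.52, "rz": 0.212, "fingers": 1},
    {"x": 236, "y": 78, "z": 24, "rx": -0.06, "ry": 0.52, "rz": 0.212, "fingers": 1},
    {"x": 236, "y": 78, "z": 24, "rx": -0.06, "ry": 0.52, "rz": 0.212, "fingers": 1}
  ]
}}

```text
time_s: 6.2
tool_pos: [0.6141, -0.1053, 0.32]
tool_rot: [179.7, -29.9, 77.6]
force: [-0.7, -0.4, -5.3]
grip_width: 0.0349
grasp_force: 60.0
```

Run:
```python
from h import *
a=snap('scene','s2');b=snap('side','d2');w=snap('wrist','w2')
o=sensors.get_obs();print(o['time_s'],o['tool_pos'],o['tool_rot'],o['qpos'],o['force'])
R=Ro.from_euler('xyz',o['tool_rot'],degrees=True).as_matrix();p=o['tool_pos'];M=p+R[:,2]*.137
B=np.array([.6335,-.0138,.158])
for k,c in(('s',a),('d',b),('w',w)): print(k,'mouth',proj(c,M),'collar',proj(c,p+R[:,2]*.030),'B',proj(c,B))
r=lambda c,x0,x1,y0,y1:cv2.resize(c['image'][y0:y1,x0:x1,::-1],(400,300),interpolation=cv2.INTER_CUBIC)
def cen(c,h=24,v=18):
    q=((proj(c,M)+proj(c,B))/2).astype(int);print('crop',q[0]-h,q[1]-v,400/(2*h)); return r(c,q[0]-h,q[0]+h,q[1]-v,q[1]+v)
m=np.vstack([np.hstack([cen(a,32,24),cen(b,32,24)]),np.hstack([cen(w,80,60),cv2.resize(w['image'][:,:,::-1],(400,300))])])
cv2.imwrite('pics/c6.png',m)
```

```text
6.35 [ 0.61408244 -0.10464184  0.31970796] [179.7286869  -29.9044025   77.61748106] [ 21.29618439  16.00650995   2.3196838   82.52581024 -30.00326995
  87.88459252  13.95232697] [-0.43593043 -0.48297928 -5.3485247 ]
s mouth [243.27427143 205.69603372] collar [226.28537336 188.75180737] B [250.64622255 212.74177176]
d mouth [275.90748321 192.87822039] collar [266.79242679 179.02239133] B [279.35206986 198.52273573]
w mouth [253.04034134 184.83967478] collar [252.46361532 231.33174365] B [251.94040639 172.93641731]
crop 214 185 6.25
crop 245 171 6.25
crop 172 118 2.5
```

View pics/c6.png

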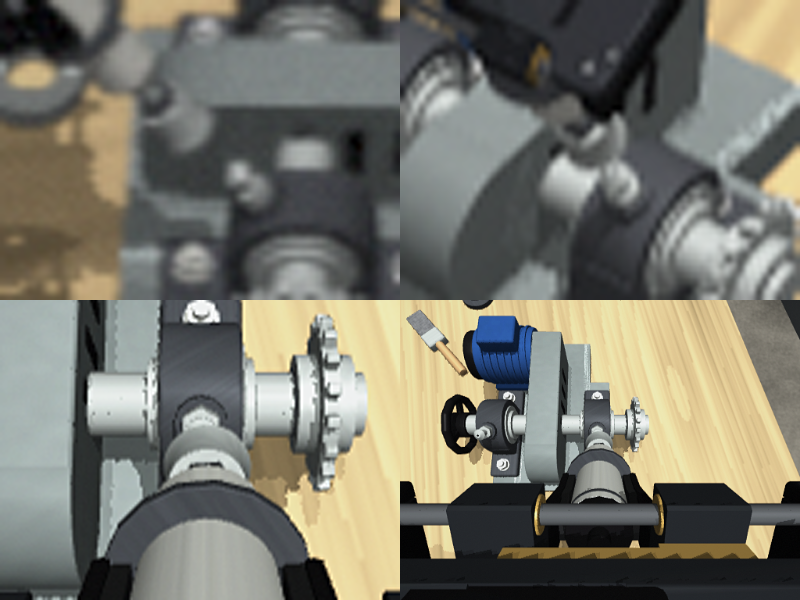

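The wrist crop shows the bell at x≈206.5 and the collar at ≈208, where 202.6 and 201 were predicted. So the wrist camera reads about 1.8 mm too far along tool y. The nipple's hexagon and block are centred at ≈202, so the gun must shift about -2 mm in tool y. Next I'll compute this with the bias cancelled.

Run:
```python
from h import *
o=sensors.get_obs();p=o['tool_pos'];R=Ro.from_euler('xyz',o['tool_rot'],degrees=True).as_matrix()
for B in ([.6309,-.0145,.158],[.6335,-.0138,.158]): print('B in tool mm',R.T@(np.array(B)-p)*1e3)
n=np.array([-.5*np.cos(np.radians(77.6)),-.5*np.sin(np.radians(77.6)),.866]);print('axis err in tool',R.T@-n)
# finer crop of w2 & scene
w=load('w2');a=load('s2');b=load('d2')
r=lambda c,x0,y0,ww,hh,s:cv2.resize(c['image'][y0:y0+hh,x0:x0+ww,::-1],s,interpolation=cv2.INTER_CUBIC)
m=np.vstack([r(w,212,140,80,30,(800,300)),np.hstack([r(a,230,193,40,30,(400,300)),r(b,260,180,40,30,(400,300))])]);cv2.imwrite('pics/c7.png',m)
```

```text
B in tool mm [ -1.17154509  -3.7835473  185.85520971]
B in tool mm [-9.55540276e-02 -1.39709243e+00  1.86485350e+02]
axis err in tool [ 0.00168114 -0.00458263  0.99996609]
```

View pics/c7.png

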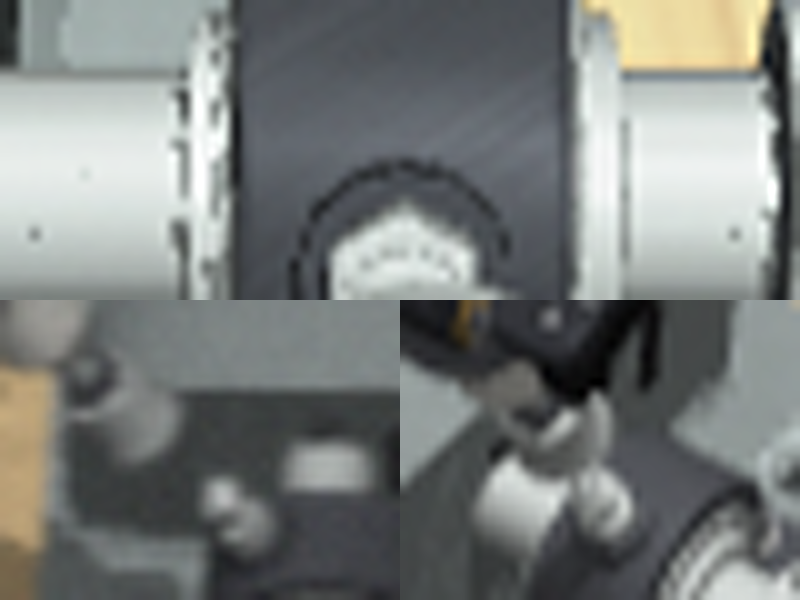

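The hexagon centre at wrist x=251.85 against the gun axis at ≈254.9 gives -3.6 mm in tool y. That agrees with the computed -3.8 mm, and the scene and side lines agree too. I'll shift sideways, then advance until just short of the nipple.

>>> {"fn": "drive_tool", "kwargs": {
  "moves": [
    {"x": -1, "y": -3.7, "z": 10, "rx": 0, "ry": 0, "rz": 0, "fingers": 1},
    {"x": -1, "y": -3.7, "z": 22, "rx": 0, "ry": 0, "rz": 0, "fingers": 1},
    {"x": -1, "y": -3.7, "z": 34, "rx": 0, "ry": 0, "rz": 0, "fingers": 1},
    {"x": -1, "y": -3.7, "z": 42, "rx": 0, "ry": 0, "rz": 0, "fingers": 1},
    {"x": -1, "y": -3.7, "z": 42, "rx": 0, "ry": 0, "rz": 0, "fingers": 1},
    {"x": -1, "y": -3.7, "z": 42, "rx": 0, "ry": 0, "rz": 0, "fingers": 1},
    {"x": -1, "y": -3.7, "z": 42, "rx": 0, "ry": 0, "rz": 0, "fingers": 1}
  ]
}}

```text
time_s: 7.22
tool_pos: [0.6151, -0.0841, 0.2829]
tool_rot: [179.7, -29.9, 77.6]
force: [0.7, 0.7, -4.8]
grip_width: 0.0349
grasp_force: 60.0
```

Run:
```python
from h import *
o=sensors.get_obs();p=o['tool_pos'];R=Ro.from_euler('xyz',o['tool_rot'],degrees=True).as_matrix()
print('B in tool mm',R.T@(np.array([.6309,-.0145,.158])-p)*1e3,o['tool_rot'],o['force'],R.T@o['force'])
a=snap('scene','s3');b=snap('side','d3');w=snap('wrist','w3')
r=lambda c,x0,y0,ww,hh,s:cv2.resize(c['image'][y0:y0+hh,x0:x0+ww,::-1],s,interpolation=cv2.INTER_CUBIC)
m=np.vstack([r(w,172,130,160,60,(800,300)),np.hstack([r(a,230,193,40,30,(400,300)),r(b,260,180,40,30,(400,300))])]);cv2.imwrite('pics/c8.png',m)
```

```text
B in tool mm [ -0.42932885  -0.18710654 143.86871388] [179.71338085 -29.91508599  77.63416271] [ 0.69628264  0.73721734 -4.80644437] [-1.64363641  0.49923623  4.60211136]
```

View pics/c8.png

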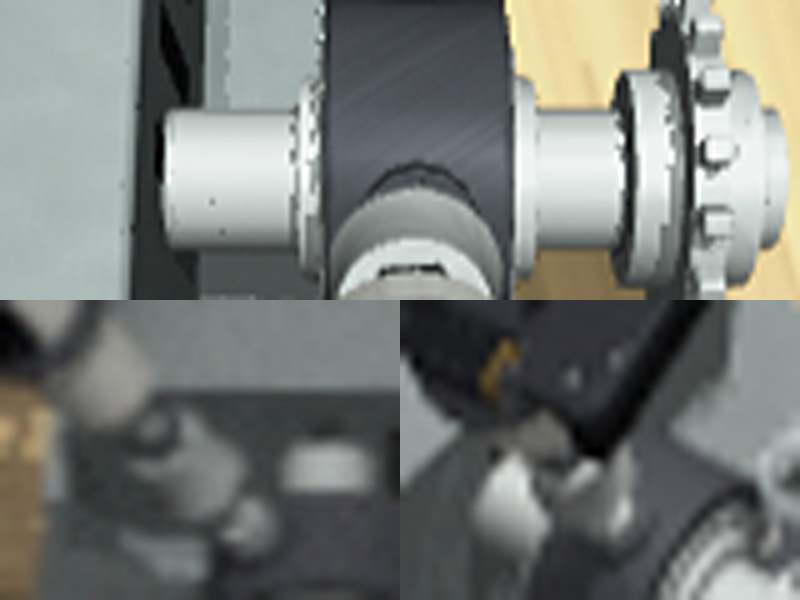

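The bell (wrist x≈416) is centred on the block and boss (x≈416). The scene and side views show it in line with the nipple. I'll advance to the jaws.

>>> {"fn": "drive_tool", "kwargs": {
  "moves": [
    {"x": 0, "y": 0, "z": 6, "rx": 0, "ry": 0, "rz": 0, "fingers": 1},
    {"x": 0, "y": 0, "z": 10, "rx": 0, "ry": 0, "rz": 0, "fingers": 1},
    {"x": 0, "y": 0, "z": 13, "rx": 0, "ry": 0, "rz": 0, "fingers": 1},
    {"x": 0, "y": 0, "z": 13, "rx": 0, "ry": 0, "rz": 0, "fingers": 1},
    {"x": 0, "y": 0, "z": 13, "rx": 0, "ry": 0, "rz": 0, "fingers": 1}
  ]
}}

```text
time_s: 8.0
tool_pos: [0.6164, -0.0774, 0.2712]
tool_rot: [179.8, -29.9, 77.6]
force: [-0.1, -0.7, -5.3]
grip_width: 0.0353
grasp_force: 60.0
```

>>> {"fn": "drive_tool", "kwargs": {
  "moves": [
    {"x": 0, "y": 0, "z": 4, "rx": 0, "ry": 0, "rz": 0, "fingers": 1},
    {"x": 0, "y": 0, "z": 8, "rx": 0, "ry": 0, "rz": 0, "fingers": 1},
    {"x": 0, "y": 0, "z": 12, "rx": 0, "ry": 0, "rz": 0, "fingers": 1},
    {"x": 0, "y": 0, "z": 16, "rx": 0, "ry": 0, "rz": 0, "fingers": 1},
    {"x": 0, "y": 0, "z": 16, "rx": 0, "ry": 0, "rz": 0, "fingers": 1},
    {"x": 0, "y": 0, "z": 16, "rx": 0, "ry": 0, "rz": 0, "fingers": 1}
  ]
}}

```text
time_s: 8.75
tool_pos: [0.6178, -0.0709, 0.2596]
tool_rot: [179.7, -29.9, 77.6]
force: [-4.9, -4.5, 6.1]
grip_width: 0.0357
grasp_force: 60.0
```

Run:
```python
from h import *
o=sensors.get_obs();p=o['tool_pos'];R=Ro.from_euler('xyz',o['tool_rot'],degrees=True).as_matrix()
print('B in tool mm',R.T@(np.array([.6309,-.0145,.158])-p)*1e3,o['tool_rot'],o['force'],R.T@o['force'],o['wrist_torque'])
```

```text
B in tool mm [-4.30867683e-01  1.13967001e-01  1.16919067e+02] [179.68492803 -29.90771843  77.63359438] [-4.89862414 -4.54455649  6.12353371] [-1.70412647 -3.76739763 -8.06534843] [-0.75799863  1.29333749  0.56655287]
```

Axial force is about 12.7 N, with the nipple top about 2 mm past the nominal seat, so it's probably snapped on. There's a side force of about 4 N, so I'll ease y and look at the bell.

>>> {"fn": "drive_tool", "kwargs": {
  "moves": [
    {"x": 0, "y": -1, "z": 2, "rx": 0, "ry": 0, "rz": 0, "fingers": 1},
    {"x": 0, "y": -1.5, "z": 4, "rx": 0, "ry": 0, "rz": 0, "fingers": 1},
    {"x": 0, "y": -1.5, "z": 4, "rx": 0, "ry": 0, "rz": 0, "fingers": 1},
    {"x": 0, "y": -1.5, "z": 4, "rx": 0, "ry": 0, "rz": 0, "fingers": 1}
  ]
}}

```text
time_s: 9.25
tool_pos: [0.6176, -0.0692, 0.2568]
tool_rot: [179.5, -29.9, 77.6]
force: [-3.9, -4.9, 7.2]
grip_width: 0.035
grasp_force: 60.0
```

Run:
```python
from h import *
o=sensors.get_obs();p=o['tool_pos'];R=Ro.from_euler('xyz',o['tool_rot'],degrees=True).as_matrix()
Bt=R.T@(np.array([.6309,-.0145,.158])-p)*1e3
print('B in tool mm',Bt,o['tool_rot'],R.T@o['force'],o['wrist_torque'])
a=snap('scene','s4');b=snap('side','d4');w=snap('wrist','w4')
for d in (137,Bt[2]+18,Bt[2]+9): print(d,[proj(c,p+R@np.array([.014,0,d*1e-3])) for c in (w,)],[proj(c,p+R[:,2]*d*1e-3) for c in (a,b)])
r=lambda c,x0,y0,ww,hh,s:cv2.resize(c['image'][y0:y0+hh,x0:x0+ww,::-1],s,interpolation=cv2.INTER_CUBIC)
m=np.vstack([np.hstack([r(load('w3'),212,150,80,60,(400,300)),r(w,212,150,80,60,(400,300))]),np.hstack([r(a,230,193,40,30,(400,300)),r(b,260,180,40,30,(400,300))])]);cv2.imwrite('pics/c9.png',m)
```

```text
B in tool mm [ -0.41315566   0.26706641 113.72428813] [179.51220573 -29.89308834  77.64465938] [-1.29214443 -2.63425337 -9.08134004] [-0.91286526  0.86007638  0.36341462]
137 [array([253.1126747 , 170.87374381])] [array([253.79449887, 215.48033228]), array([280.27199765, 200.90152502])]
131.72428813496185 [array([253.09335553, 172.15636986])] [array([253.03629018, 214.71788159]), array([279.87880688, 200.31244512])]
122.72428813496187 [array([253.05875063, 174.45383634])] [array([251.73570777, 213.41002275]), array([279.20232118, 199.2989317 ])]
```

View pics/c9.png

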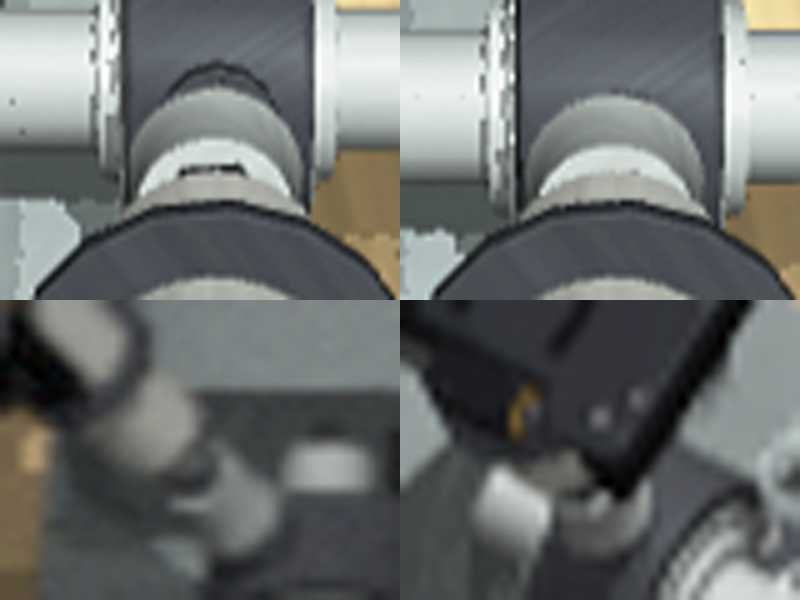

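The bell's rim in the wrist view fell only 1.6 px relative to the tool. Seated predicts 1.3 px, and stuck on the jaws predicts 3.6 px. So the coupler is fully on, and the stroke is about 5 mm. I'll push on.

>>> {"fn": "drive_tool", "kwargs": {
  "moves": [
    {"x": 0, "y": -0.5, "z": 3, "rx": 0, "ry": 0, "rz": 0, "fingers": 1},
    {"x": 0, "y": -0.5, "z": 6, "rx": 0, "ry": 0, "rz": 0, "fingers": 1},
    {"x": 0, "y": -0.5, "z": 9, "rx": 0, "ry": 0, "rz": 0, "fingers": 1},
    {"x": 0, "y": -0.5, "z": 12, "rx": 0, "ry": 0, "rz": 0, "fingers": 1},
    {"x": 0, "y": -0.5, "z": 13, "rx": 0, "ry": 0, "rz": 0, "fingers": 1},
    {"x": 0, "y": -0.5, "z": 13, "rx": 0, "ry": 0, "rz": 0, "fingers": 1},
    {"x": 0, "y": -0.5, "z": 13, "rx": 0, "ry": 0, "rz": 0, "fingers": 1}
  ]
}}

```text
time_s: 10.28
tool_pos: [0.6189, -0.0635, 0.2466]
tool_rot: [179.4, -29.9, 77.6]
force: [-5.5, -6.6, 9.6]
grip_width: 0.0352
grasp_force: 60.0
```

Run:
```python
from h import *
o=sensors.get_obs();p=o['tool_pos'];R=Ro.from_euler('xyz',o['tool_rot'],degrees=True).as_matrix()
Bt=R.T@(np.array([.6309,-.0145,.158])-p)*1e3
print('B in tool mm',Bt,o['tool_rot'],R.T@o['force'],o['wrist_torque'],o['grasp_force'])
w=snap('wrist','w5')
r=lambda c,x0,y0,ww,hh,s:cv2.resize(c['image'][y0:y0+hh,x0:x0+ww,::-1],s,interpolation=cv2.INTER_CUBIC)
for d in (137,Bt[2]+18,Bt[2]+18+4): print(d,proj(w,p+R@np.array([.014,0,d*1e-3])))
cv2.imwrite('pics/c10.png',np.hstack([r(load('w4'),212,150,80,90,(400,450)),r(w,212,150,80,90,(400,450))]))
```

```text
B in tool mm [ -0.38882979   0.22181085 101.95406707] [179.42240785 -29.88617514  77.64604308] [ -1.80827544  -3.79617829 -12.13319523] [-0.73581184  1.05612454  0.38552604] 60.00341565348208
137 [253.12510017 170.86052843]
119.95406706561175 [253.06011132 175.1771679 ]
123.95406706561175 [253.07605542 174.1181409 ]
```

View pics/c10.png

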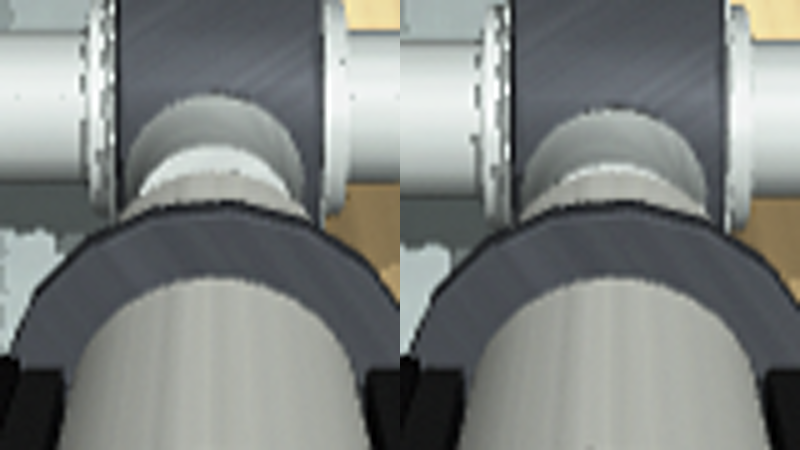

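The barrel hasn't slipped in the grip: the collar is at the same rows in both pictures. The bell rim moved another 2.6 px, and the axial force of about 16.7 N means a stroke of about 17 mm. I'm handing in.

```bash
python3 -c "
from cell import workorder; print(workorder.sign_off())"
```

```text
the job is handed in; nothing more can be done
None
```

The job is handed in: the gun's coupler is on the nipple beside the sprocket, and the arm is still gripping the gun and holding about 17 mm of the 20 mm stroke. The camera and force readings both show the coupler fully seated, but the sign-off gave no verdict.

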